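# Third gap along the shoe-care rack

### The job

The green boot-wax tin is parked on the front ledge of the shoe-care rack, at one end. With your fingertips, without lifting or tipping it, slide it along the ledge rail past the first and second gaps, counting from the end where it is parked, then push it into the third gap all the way to the back board. Leave the black tin, the things in the other gaps, and the cup, shoe horn and jar where they are.

Things in the scene. Friction and masses are not known exactly. Their poses are not given: they have to be found in the camera images.
- rack: Beech shoe-care rack screwed to the bench, open front to the robot. Origin: underside, on the centre line of the front ledge, midway along. x points from the ledge into the gaps (away from the robot), y along the ledge to the robot's left. Base board 12 thick (its top: ledge and floor of the gaps), 614 long, x -42 to 140. Beyond the end boards the ledge goes on as a bare parking place with no end wall.
- rail_mid (a point): Top of the steel guide rail, midway along: an 8 mm rod along the ledge's front edge at rack x = -35, its top 9 above the ledge, from rack y = -303 to 303. The clear lane between rail and board fronts is 62 wide.
- board_mid (a point): Top front corner of the middle of seven upright boards, each 8 thick with a rounded front edge at rack x = 31: at rack y = 0, +-76, +-152 (36 tall above the ledge) and +-228 (end boards, 46 tall). They make six equal gaps, 68 wide, 100 deep, centred at rack y = +-38, +-114, +-190, open in front and on top. Some gaps hold other things; the two middle ones are empty.
- back_mid (a point): Foot of the back board's front face, midway along (rack x = 131, at the height of the gap floor). The board, 50 tall above that floor, closes all gaps. At the back of a gap the wax tin's centre is at rack x = 103.
- wax_tin: Round boot-wax tin with a green lid (steel below, a thin brass ring on top), 56 diameter, 30 tall, about 100 g (70 to 140), loose. Origin: centre of its underside. It starts on the ledge at one end of the rack, outside the end board (rack y about +268 or -268). Slides easily.
- polish_tin: Round shoe-polish tin with a black lid, same size as the wax tin, parked at the other end of the ledge. Origin: centre of its underside. To be left alone.
- brush: Wooden shoe brush, 88 x 40 x 30, lying in one of the gaps. Origin: centre of its underside, x lengthwise. To be left alone.
- multitool: Closed steel pocket multitool, 88 x 31 x 18, lying in one of the gaps. Origin: centre of its underside, x lengthwise. To be left alone.
- padlock: Brass padlock with a steel shackle, 68 x 42 x 22, lying flat in one of the gaps. Origin: underside, between body and shackle, x towards the shackle. To be left alone.
- cup: Orange silicone collapsible cup, standing, 84 across the rim, 56 tall, between robot and rack, to one side. Origin: centre of its underside. To be left alone.
- shoe_horn: Wooden shoe horn, 199 long, 44 wide, 18 tall, lying flat between robot and rack, to the other side. Origin: underside, middle; y lengthwise towards the blade. To be left alone.
- jar: Glass jar of dog biscuits with a steel twist cap, 80 diameter, 116 tall, standing behind the rack. Origin: centre of its underside. To be left alone.
There are look-alikes about, which are no part of the job. Of the things like the wax_tin, leave any that is purple; of the rest the smaller one is meant.

How it is judged:
By the outcome, as a careful person would: the job done as asked, in the order asked, and still so for the second after the job is handed in, with the robot touching nothing.
It also fails if it takes over 53 s, if anything falls off the work surface, if the arm or the gripper's body presses on something with over 40 N, if the wrist force passes 120 N, or if a joint passes its speed limit or range.

### The arm

A 7-joint arm with a two-finger parallel gripper is mounted at the origin on the work surface. World frame = base frame: x ahead of the robot, y to its left, z up, the work surface at z = 0. Lengths are in m, angles in rad, forces in N, time in s.
With the tool pointing down it reaches from about 0.35 to 0.9 m from the base axis. Payload 8.1 kg.
Tool frame: the origin (TCP) lies at the very end of the fingers, on their centre line; the grasp point (between the pads) lies 19 mm behind it; x points along the fingers, y is the direction in which the jaws open and shut, and the axes are right-handed (so a half turn about x gives the same grasp; the last joint's range is limited). The gripper opens to 92 mm and grips with 3 to 60 N. Pads are 19 mm wide; open, the fingers measure 130 mm over their backs; the gripper's body (75 mm by 190 mm) begins 47 mm behind the grasp point.
Start: joints at [1.127, 0.434, 0.025, 1.573, -0.012, 1.134, -0.075], TCP at [0.209, -0.589, 0.227] pointing down, gripper open.
Joint ranges: [-2.62, 2.62], [-0.44, 2.09], [-1.27, 1.32], [0.08, 2.57], [-1.32, 4.46], [0.12, 2], [-2.74, 2.74]. Speed limits (rad/s): [2.22, 2.22, 3.01, 3.01, 3.14, 3.14, 3.14].

### API

Orientations are given as a rotation vector (axis times angle).
In Python, from cell import * gives the robot as it stands.
- The arm moves only by the shell command python3 -m handwheel 'ROWS' [FORCE]. ROWS is JSON, a list of rows, each a list of 7 numbers: the opening, from 0 (shut) to 1 (fully open), then the shift along the tool's x, y, z in m, then the turn, a rotation vector about the tool's x, y, z in rad. A call has 1 to 10 rows; each row shifts and turns the commanded pose from where the row before left it, along the tool's axes as they then stand; what a row does not reach is not made up. A row lasts 1/10 s, in which the tool goes at most 50 mm and 8.59 degrees, less where a joint would pass 70% of its speed; a pose out of reach is approached as far as the arm can. A call is refused whole if a number of a shift passes 0.05 or a number of a turn 0.15, either way. A call with a gripper value outside its range is refused whole. The fingers move at their own pace and stop on an object; FORCE is the grip in N (left out, the last holds). Time passes only in rows, so rows that do not move let the fingers close. It gives the time, the measured TCP pose, the force and the opening at its end, in the units of the state.
- observe(): the state, without advancing time (a new reading comes with each control period).
- get_image(name): name is "scene" or "side" or "wrist"; returns (picture, depth): 480x640x3 uint8, blue, green, red; 480x640 float32, m along the optical axis (not along the pixel's ray), 0 where there is no reading.
- get_calibration(name): a dict with "camera_matrix" (3x3 intrinsics, pixels), "pose" (4x4, takes a point from camera to world coordinates). Camera axes: x right, y down, z forward; pixel columns grow to the right and rows downward; lengths in m; the calibration is good to about 2 mm. A picture is of the moment at which its call begins: read the wrist's pose just before it. get_calibration takes no time and is no camera call; for the wrist camera it gives the pose at the moment of the call.
- sign_off(): hands the job in, once; it reports no verdict.
The state is a dict: "clock": time; "joints": joint angles; "dq": joint speeds; "joint_efforts": joint torques, N m; "position": TCP position; "ee_rot": TCP orientation; "force": force on the tool from outside, world axes, zero at the start; "ft_torque": the same for the moment, N m; "width": opening from 0.0 (shut) to 1.0 (fully open).
Only numpy, scipy, OpenCV 4.12 (cv2) and the standard library are available. Lean on these libraries where they do the work, as an engineer would, in place of code of your own. Each camera call takes 0.05 s, during which the arm holds its last target. There are 200 camera calls.

## Working session

There is one attempt and no reset: what is moved stays moved. The work goes in short steps, Python scripts to look and compute and a shell command to move; the robot and the scene stay as the last step left them, time stands still between calls to the robot, and variables do not carry over. Pictures are saved under pics/ and viewed, about 8 in all and at most 12, crops included, and the job is handed in when it is done.

```bash
mkdir -p pics; ls; python3 - <<'E'
from cell import *
import cv2,numpy as np
s=observe(); print(s)
for n in("scene","side"):
    p,d=get_image(n); cv2.imwrite(f"pics/{n}0.png",p); np.save(f"pics/{n}0.npy",d)
    c=get_calibration(n); print(n,c["camera_matrix"],c["pose"])
E
```

```text
pics
{'clock': 0.0, 'joints': array([ 1.12738462,  0.43522548,  0.02501746,  1.57406059, -0.01159562,
        1.13399596, -0.07509808]), 'dq': array([-0.00024415,  0.00067814, -0.00113929, -0.00056172,  0.00033562,
       -0.00082151, -0.00079719]), 'joint_efforts': array([-6.09999279e-04, -6.67855239e+01,  9.85014550e-01, -3.14471626e+01,
       -6.03386946e-02,  4.29551932e-02,  1.29011255e-04]), 'position': array([ 0.20866539, -0.58861778,  0.22595806]), 'ee_rot': array([ 2.03666963,  0.35195863, -2.03754032]), 'force': array([-0.15087258,  0.84011784, -1.00130342]), 'ft_torque': array([-0.08817196,  0.08109663,  0.06590022]), 'width': 0.9978394219062272}
scene [[483.58868057   0.         319.58197366]
 [  0.         483.58868057 235.88407161]
 [  0.           0.           1.        ]] [[-0.83875512  0.45927811 -0.29249525  0.8008298 ]
 [ 0.54443488  0.69851841 -0.46439497  0.46924995]
 [-0.00897313 -0.54875828 -0.83593291  0.84075139]
 [ 0.          0.          0.          1.        ]]
side [[539.03716116   0.         323.00709697]
 [  0.         539.03716116 241.1481221 ]
 [  0.           0.           1.        ]] [[-0.92241945 -0.2538402   0.29104553  0.18829695]
 [-0.38615238  0.59579045 -0.70421593  0.83800943]
 [ 0.00535617 -0.7619704  -0.6475897   0.78397278]
 [ 0.          0.          0.          1.        ]]
```

View pics/scene0.png

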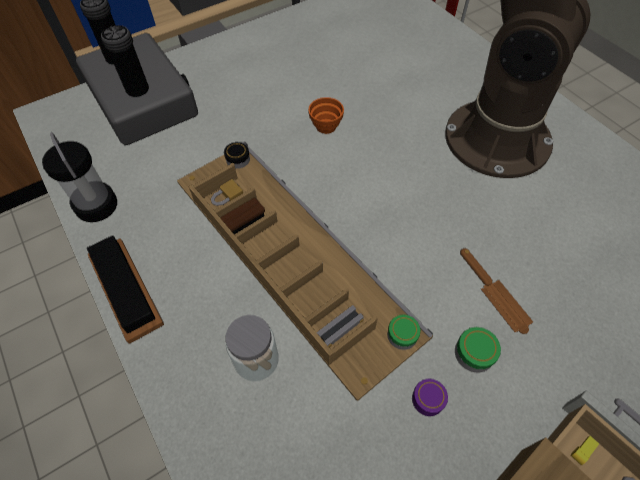

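View pics/side0.png

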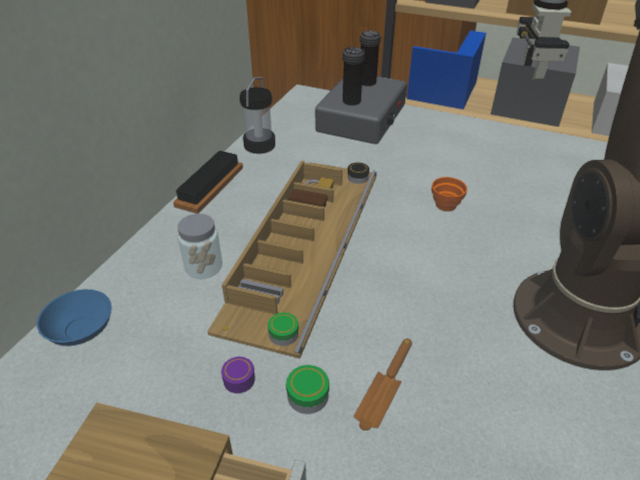

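The wax tin is the smaller green one on the ledge, at the robot's left (+y) end: scene (404,330), side (283,327). The bigger green tin and the purple one are decoys lying on the bench. I'll measure next, using the depth as a top-down map.

```bash
cat > h.py <<'E'
import cv2,numpy as np
from cell import *
def cloud(n,d,pose=None):
    c=get_calibration(n);K=np.array(c["camera_matrix"]);T=np.array(c["pose"]) if pose is None else pose
    v,u=np.mgrid[0:480,0:640]
    P=np.stack([(u-K[0,2])/K[0,0]*d,(v-K[1,2])/K[1,1]*d,d],-1)
    return P@T[:3,:3].T+T[:3,3]
def ray(n,u,v,z,T=None):
    c=get_calibration(n);K=np.array(c["camera_matrix"]);T=np.array(c["pose"]) if T is None else T
    r=T[:3,:3]@np.linalg.solve(K,[u,v,1.]);return T[:3,3]+r*(z-T[2,3])/r[2]
def greens(p):
    h=cv2.cvtColor(p,cv2.COLOR_BGR2HSV);m=cv2.inRange(h,(50,120,60),(80,255,255))
    m=cv2.morphologyEx(m,cv2.MORPH_CLOSE,np.ones((5,5)))
    cs,_=cv2.findContours(m,cv2.RETR_EXTERNAL,cv2.CHAIN_APPROX_NONE)
    return [c for c in cs if cv2.contourArea(c)>150]
E
python3 - <<'E'
from h import *
out=np.zeros((600,800,3),np.uint8)
for n in("scene","side"):
    d=np.load(f"pics/{n}0.npy");p=cv2.imread(f"pics/{n}0.png");W=cloud(n,d)
    for c in greens(p):
        (u,v),ax,a=cv2.fitEllipse(c)
        m=np.zeros((480,640),np.uint8);cv2.drawContours(m,[c],-1,255,-1);m=cv2.erode(m,np.ones((5,5)))
        q=W[(m>0)&(d>0)]
        print(n,"green",round(u),round(v),np.round(ax,1),"depth med",np.median(q,0).round(4),"ray z.042",ray(n,u,v,.042).round(4))
    ok=(d>0)&(W[...,2]>.006)&(W[...,2]<.08)
    x=W[ok];px=p[ok]
    o=np.argsort(x[:,2]);x=x[o];px=px[o]
    # map: y 0.0.. columns (left=+y), rows = far x at top ; 1px=1mm
    r=(900-x[:,0]*1000).astype(int);cc=(400-x[:,1]*1000).astype(int)
    k=(r>=0)&(r<600)&(cc>=0)&(cc<800);out[r[k],cc[k]]=px[k]
    g=d[(d>0)&(abs(W[...,2])<.02)&(W[...,0]>.3)&(W[...,0]<.9)&(abs(W[...,1])<.4)]
    z=W[...,2][(d>0)&(abs(W[...,2])<.006)];print("bench z",np.median(z),z.std())
cv2.imwrite("pics/top.png",out)
E
```

```text
scene green 479 348 [37.6 42.8] depth med [0.4163 0.3672 0.0394] ray z.042 [0.4175 0.3673 0.042 ]
scene green 404 330 [29.  31.3] depth med [0.5052 0.272  0.043 ] ray z.042 [0.5049 0.2718 0.042 ]
bench z 0.00035589081612552587 0.0015716574471287769
side green 307 385 [40.6 42.1] depth med [0.4073 0.3713 0.0384] ray z.042 [0.4063 0.373  0.042 ]
side green 283 326 [26.3 29.4] depth med [0.498  0.2761 0.0418] ray z.042 [0.498  0.2758 0.042 ]
bench z -0.0007580015155434494 0.0016684421061023947
```

View pics/top.png

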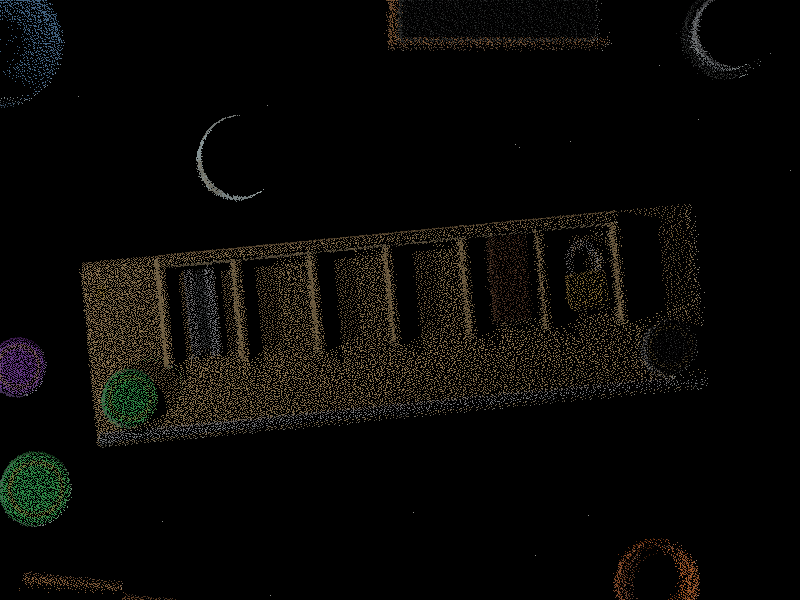

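The map shows the rack's outline cleanly. Its corners are at map (80,262), (97,447), (708,388) and (692,205), about 615 x 185. There are seven boards; the multitool is in gap 1 from the tin's end, gaps 2 to 4 are empty, and the third gap runs between the boards at map (313,290) and (388,285). Next I'll fit the rack pose in each camera.

```bash
cat >> h.py <<'E'
def rackfit(W,ok):
    """top-down footprint of rack -> origin, yaw (rack x axis vs world x)"""
    out=np.zeros((800,1000),np.uint8)
    x=W[ok&(W[...,2]>.007)&(W[...,2]<.07)]
    r=np.round(900-x[:,0]*1000).astype(int);c=np.round(500-x[:,1]*1000).astype(int)
    k=(r>=0)&(r<800)&(c>=0)&(c<1000);out[r[k],c[k]]=255
    out=cv2.morphologyEx(out,cv2.MORPH_CLOSE,np.ones((9,9)));out=cv2.morphologyEx(out,cv2.MORPH_OPEN,np.ones((15,15)))
    cs,_=cv2.findContours(out,cv2.RETR_EXTERNAL,cv2.CHAIN_APPROX_NONE)
    (cx,cy),(w,h),a=cv2.minAreaRect(max(cs,key=cv2.contourArea))
    if w<h: w,h,a=h,w,a-90
    if a>45:a-=180
    yaw=-np.radians(a)          # image cw angle of long side
    ctr=np.array([(900-cy)/1000,(500-cx)/1000])
    R=np.array([[np.cos(yaw),-np.sin(yaw)],[np.sin(yaw),np.cos(yaw)]])
    return ctr-R@[.049,0],yaw,R,(w,h)
E
python3 - <<'E'
from h import *
from scipy.spatial.transform import Rotation as Ro
for n in("scene","side"):
    d=np.load(f"pics/{n}0.npy");p=cv2.imread(f"pics/{n}0.png");W=cloud(n,d)
    o,yaw,R,s=rackfit(W,d>0);print(n,o.round(4),yaw,s)
    for c in greens(p):
        (u,v),_,_=cv2.fitEllipse(c);t=ray(n,u,v,.042)[:2];print(" tin in rack",(R.T@(t-o)).round(4))
    k=(W[...,2]>.03)&(d>0)
    L=np.einsum('ij,hwj->hwi',R.T,W[...,:2]-o)
    k&=(L[...,0]>.06)&(L[...,0]<.12)&(abs(L[...,1])<.25)&(W[...,2]<.07)
    hh,e=np.histogram(L[k][:,1],bins=np.arange(-.25,.25,.002))
    print(" board peaks",e[:-1][hh>0.5*hh.max()].round(3))
    k=(abs(L[...,0])<.02)&(abs(L[...,1])<.2)&(d>0);print(" ledge z",np.median(W[k][:,2]))
M=Ro.from_rotvec(observe()["ee_rot"]).as_matrix();print(M.round(3))
E
```

```text
scene [ 5.283e-01 -4.000e-04] 0.0956763258480232 (614.451416015625, 180.73585510253906)
 tin in rack [-0.0752  0.3766]
 tin in rack [0.0027 0.2732]
 board peaks [-0.226 -0.15  -0.074  0.002  0.078  0.154  0.23 ]
 ledge z 0.012403517164052635
side [0.5236 0.0033] 0.09629218185010402 (610.929443359375, 183.2494354248047)
 tin in rack [-0.0812  0.3793]
 tin in rack [0.0008 0.2737]
 board peaks [0.076 0.152 0.226 0.228]
 ledge z 0.011048088969058845
[[-0.001  0.334 -0.943]
 [ 0.001 -0.943 -0.334]
 [-1.    -0.001  0.   ]]
```

```bash
python3 -m handwheel '[[1,0,0,0,0.122,0,0],[1,0,0,0,0.122,0,0],[1,0,-0.04,-0.018,0,0,0],[1,0,-0.04,-0.018,0,0,0],[1,0,-0.04,-0.018,0,0,0],[1,0,-0.04,-0.018,0,0,0],[1,0,-0.04,-0.018,0,0,0],[1,0,-0.04,-0.018,0,0,0],[1,0,-0.04,-0.018,0,0,0],[1,0,-0.04,-0.018,0,0,0]]'
python3 -m handwheel '[[1,0,-0.04,-0.018,0,0,0],[1,0,-0.04,-0.018,0,0,0],[1,0,-0.04,-0.018,0,0,0],[1,0,-0.04,-0.018,0,0,0],[1,0,-0.04,-0.018,0,0,0],[1,0,-0.04,-0.018,0,0,0],[1,0,-0.04,-0.018,0,0,0],[1,0,-0.04,-0.018,0,0,0],[1,0,-0.04,-0.018,0,0,0]]'
python3 -m handwheel '[[1,0,0,0,0,0,0],[1,0,0,0,0,0,0]]'
python3 - <<'E'
from h import *
from scipy.spatial.transform import Rotation as Ro
s=observe();print(s["clock"],s["position"],s["joints"].round(2),"\n",Ro.from_rotvec(s["ee_rot"]).as_matrix().round(3),s["force"])
T=get_calibration("wrist")["pose"];p,d=get_image("wrist");cv2.imwrite("pics/w1.png",p);np.save("pics/w1.npy",d);np.save("pics/w1T.npy",T);print(np.round(T,3))
E
```

```text
clock: 1.1
position: [0.3213, -0.2549, 0.2266]
ee_rot: [2.172, 0.105, -2.172]
force: [0.8, 0.7, -0.6]
width: 0.997
clock: 2.0
position: [0.4479, 0.1189, 0.2266]
ee_rot: [2.172, 0.104, -2.172]
force: [1.3, 0.1, 0.6]
width: 0.995
clock: 2.2
position: [0.4474, 0.1181, 0.2262]
ee_rot: [2.169, 0.108, -2.172]
force: [-0.4, -0.0, 0.6]
width: 0.997
2.2 [0.44744061 0.11806543 0.22623649] [ 0.05  0.22 -0.5   1.92  0.12  1.04 -1.97] 
 [[-0.001  0.099 -0.995]
 [-0.    -0.995 -0.099]
 [-1.    -0.     0.001]] [-0.40270314 -0.02656921  0.58565849]
[[ 0.098 -0.952 -0.29   0.524]
 [-0.995 -0.093 -0.03   0.126]
 [ 0.001  0.292 -0.956  0.384]
 [ 0.     0.     0.     1.   ]]
```

View pics/w1.png

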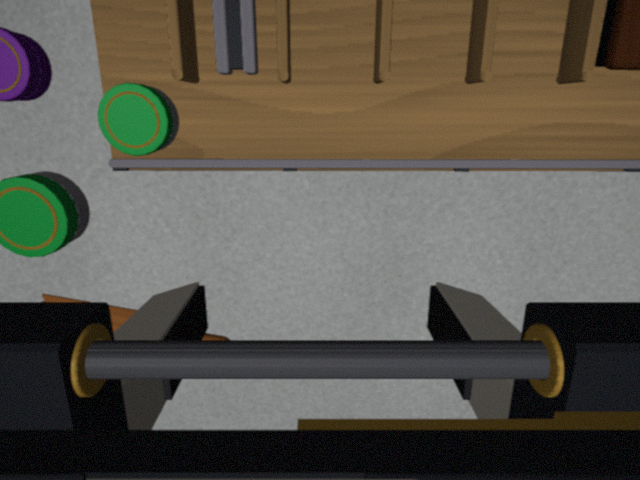

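The wrist view shows the wax tin at (135,119), the rail along v≈164 with its left end at u≈112, and the board fronts at u≈178, 283, 383 and 487 (v≈78). The third gap lies between 383 and 487.

```bash
python3 - <<'E'
from h import *
p=cv2.imread("pics/w1.png");d=np.load("pics/w1.npy");T=np.load("pics/w1T.npy");W=cloud("wrist",d,T)
for c in greens(p):
    e=cv2.fitEllipse(c);m=np.zeros((480,640),np.uint8);cv2.drawContours(m,[c],-1,255,-1);m=cv2.erode(m,np.ones((9,9)))
    print("tin",np.round(e[0],1),np.round(e[1],1),"ray",ray("wrist",*e[0],.042,T).round(4),"depth",np.median(W[(m>0)&(d>0)],0).round(4))
g=cv2.cvtColor(p,cv2.COLOR_BGR2HSV)
for u in (200,300,400,500,600):  # rail: low saturation band between wood and bench
    col=g[150:180,u,1].astype(int);print(u,col.tolist()[::2])
a=ray("wrist",200,163.5,.021,T);b=ray("wrist",600,164.5,.021,T);dr=(a-b)[:2];print("rail",a,b,"yaw",np.arctan2(-dr[0],dr[1]))
print("rail end",ray("wrist",112,163.5,.021,T))
for u in(283,383,487):print("board",u,ray("wrist",u,78,.045,T).round(4))
k=np.zeros((480,640),bool);k[110:145,220:560]=1;print("ledge z",np.median(W[k&(d>0)][:,2]))
for u0 in(283,383,487):
    q=W[20:60,u0-14:u0+15][d[20:60,u0-14:u0+15]>0];t=q[q[:,2]>.038];print("board top",u0,np.median(t,0).round(4),len(t))
E
```

```text
tin [ 30.2 217.4] [68.1 84.3] ray [0.4132 0.356  0.042 ] depth [0.4119 0.36   0.039 ]
tin [132.9 118.8] [65.7 74.9] ray [0.5019 0.268  0.042 ] depth [0.5018 0.2677 0.0424]
200 [130, 117, 135, 131, 100, 10, 24, 17, 12, 80, 26, 5, 4, 4, 6]
300 [132, 125, 117, 119, 102, 13, 23, 14, 14, 84, 61, 4, 7, 5, 4]
400 [119, 123, 125, 119, 114, 8, 16, 12, 19, 74, 68, 4, 5, 2, 2]
500 [129, 122, 127, 129, 130, 20, 19, 19, 14, 40, 83, 2, 7, 8, 4]
600 [118, 120, 124, 126, 121, 17, 18, 17, 13, 36, 97, 4, 4, 4, 4]
rail [0.46885423 0.22063784 0.021     ] [ 0.50153068 -0.12128932  0.021     ] yaw 0.09527618480053286
rail end [0.46149291 0.29569665 0.021     ]
board 283 [0.5431 0.153  0.045 ]
board 383 [0.5505 0.0777 0.045 ]
board 487 [ 0.5582 -0.0007  0.045 ]
ledge z 0.012039699746715843
board top 283 [0.57   0.1549 0.0475] 456
board top 383 [0.5768 0.0804 0.0475] 488
board top 487 [0.5844 0.0061 0.0473] 591
```

```bash
python3 -m handwheel '[[1,0,-0.036,-0.017,-0.004,0,0],[1,0,-0.036,-0.017,0,0,0],[1,0,-0.036,-0.017,0,0,0],[1,0,-0.036,-0.0175,0,0,0],[1,0.03,0,0,0,0,0],[1,0.04,0,0,0,0,0],[1,0.04,0,0,0,0,0],[1,0.03,0,0,0,0,0],[1,0,0,0,0,0,0],[1,0,0,0,0,0,0]]'
```

```text
clock: 3.25
position: [0.5019, 0.2662, 0.0872]
ee_rot: [2.17, 0.107, -2.171]
force: [0.5, -0.8, 0.4]
width: 0.998
```

```bash
python3 -m handwheel '[[1,0.02,0,0,0,0,0],[1,0.02,0,0,0,0,0],[1,0.015,0,0,0,0,0],[1,0.01,0,0,0,0,0],[0.7,0,0,0,0,0,0],[0.7,0,0,0,0,0,0],[0.7,0,0,0,0,0,0],[0.7,0,0,0,0,0,0]]' 3
python3 - <<'E'
from h import *
s=observe();print(s["position"],s["width"])
T=get_calibration("wrist")["pose"];p,d=get_image("wrist")
for c in greens(p):
    e=cv2.fitEllipse(c);print("tin",np.round(e[0],1),np.round(e[1],1),ray("wrist",*e[0],.042,T).round(4))
cv2.imwrite("pics/w2.png",p)
E
```

```text
clock: 4.05
position: [0.5021, 0.2677, 0.0225]
ee_rot: [2.171, 0.11, -2.169]
force: [0.2, 0.1, 0.5]
width: 0.718
[0.50206022 0.26768698 0.02247515] 0.7181303310467289
tin [312.7 383.6] [11.4 82. ] [0.4776 0.2668 0.042 ]
tin [312.1 314.6] [ 62.2 113. ] [0.5069 0.2699 0.042 ]
tin [312.2 321.3] [136.1 137.4] [0.5042 0.2696 0.042 ]
```

View pics/w2.png

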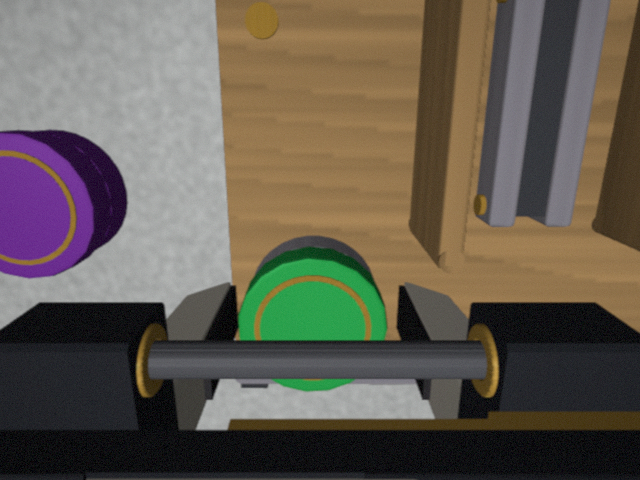

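The view shows the tin at (312,320), caged between the fingers over the ledge. Now I slide it along the rail.

```bash
python3 -m handwheel '[[0.7,0,0.006,0,0,0,0],[0.7,0,0.012,0,0,0,0],[0.7,0,0.012,0,0,0,0],[0.7,0,0.012,0,0,0,0],[0.7,0,0.012,0,0,0,0],[0.7,0,0.012,0,0,0,0],[0.7,0,0.012,0,0,0,0],[0.7,0,0.012,0,0,0,0],[0.7,0,0.012,0,0,0,0],[0.7,0,0.006,0,0,0,0]]'
python3 - <<'E'
from h import *
s=observe();P=s["position"];print(P,"rack",.9955*P[0]+.0952*P[1]-.523,-.0952*P[0]+.9955*P[1]+.0505)
for n in("scene","side"):
    p,d=get_image(n);cv2.imwrite(f"pics/{n}3.png",p)
    for c in greens(p):
        q=cv2.fitEllipse(c);t=ray(n,*q[0],.042);print(n,np.round(q[0]),np.round(q[1]),.9955*t[0]+.0952*t[1]-.523,-.0952*t[0]+.9955*t[1]+.0505)
E
```

```text
clock: 5.1
position: [0.5126, 0.1581, 0.0216]
ee_rot: [2.17, 0.107, -2.17]
force: [0.5, 1.1, -0.5]
width: 0.7
[0.51261311 0.15809277 0.02160849] rack 0.0023567824184758113 0.1590805858186335
scene [479. 348.] [38. 43.] -0.07185630869665982 0.37642897977575795
scene [358. 289.] [17. 25.] 0.015547260212781966 0.16214364565559558
side [307. 385.] [41. 42.] -0.0830586215076376 0.3831790399707687
```

```bash
cat >> h.py <<'E'
def wtin(name):
    T=get_calibration("wrist")["pose"];P=observe()["position"];p,d=get_image("wrist");cv2.imwrite(f"pics/{name}.png",p)
    c=np.vstack([q for q in greens(p) if cv2.boundingRect(q)[0]>120])
    e=cv2.fitEllipse(cv2.convexHull(c))
    for l,t in(("tin",ray("wrist",*e[0],.042,T)),("tcp",P)):
        print(l,np.round(e[:2],0).tolist(),"rack",round(.9955*t[0]+.0952*t[1]-.523,4),round(-.0952*t[0]+.9955*t[1]+.0505,4))
E
python3 -c "
from h import *
wtin('w4')"
```

```text
tin [[309.0, 319.0], [145.0, 148.0]] rack 0.0059 0.1623
tcp [[309.0, 319.0], [145.0, 148.0]] rack 0.0024 0.1594
```

```bash
python3 -m handwheel '[[0.7,0,0.006,0,0,0,0],[0.7,0,0.014,0,0,0,0],[0.7,0,0.014,0,0,0,0],[0.7,0,0.014,0,0,0,0],[0.7,0,0.014,0,0,0,0],[0.7,0,0.014,0,0,0,0],[0.7,0,0.014,0,0,0,0],[0.7,0,0.014,0,0,0,0],[0.7,0,0.012,0,0,0,0],[0.7,0,0.006,0,0,0,0]]'
python3 -m handwheel '[[0.7,0,0.002,0,0,0,0],[0.7,0,0,0,0,0,0]]'
python3 -c "
from h import *
wtin('w5')"
```

```text
clock: 6.25
position: [0.5248, 0.0368, 0.0216]
ee_rot: [2.17, 0.107, -2.17]
force: [-0.3, -0.0, 0.8]
width: 0.7
clock: 6.45
position: [0.5249, 0.0365, 0.0217]
ee_rot: [2.17, 0.109, -2.17]
force: [-0.5, -0.0, -0.8]
width: 0.699
tin [[308.0, 319.0], [144.0, 148.0]] rack 0.0065 0.0401
tcp [[308.0, 319.0], [144.0, 148.0]] rack 0.003 0.0369
```

View pics/w5.png

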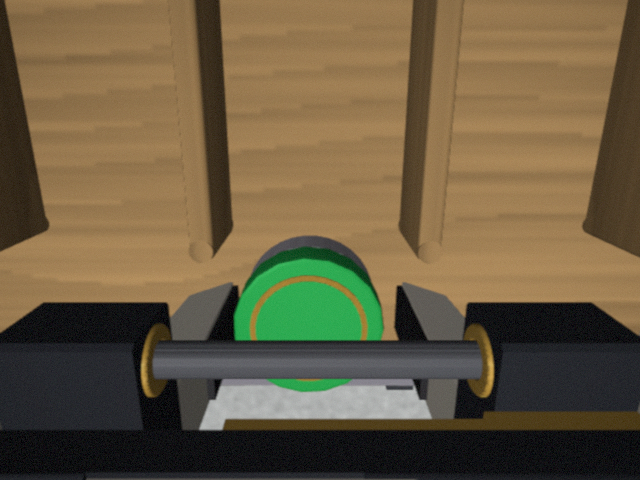

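The tin at (309,319) sits between the third gap's board fronts at u=201 and 430, whose centre is 315, so it is about 2 mm short of centre. I'll nudge it, release, lift, shut the fingers and come down behind it over the rail.

```bash
python3 -m handwheel '[[0.7,0,0.002,0,0,0,0],[0.7,0,0,0,0,0,0],[0.75,0,-0.003,0,0,0,0],[0.75,0,0,0,0,0,0],[0.75,-0.01,0,0,0,0,0],[0.75,-0.03,0,0,0,0,0],[0.75,-0.03,0,0,0,0,0],[0,0,0,0.025,0,0,0],[0,0,0,0.03,0,0,0],[0,0,0,0,0,0,0]]' 20
python3 -m handwheel '[[0,0,0,0,0,0,0],[0,0,0,0,0,0,0],[0,0,0,0,0,0,0]]'
python3 -c "
from h import *
wtin('w6')"
```

```text
clock: 7.5
position: [0.4663, 0.0313, 0.0922]
ee_rot: [2.166, 0.108, -2.172]
force: [-0.5, -0.1, -0.4]
width: 0.538
clock: 7.8
position: [0.4711, 0.0322, 0.0919]
ee_rot: [2.171, 0.11, -2.169]
force: [0.4, -0.4, -0.4]
width: 0.275
tin [[314.0, 156.0], [112.0, 113.0]] rack 0.0036 0.0392
tcp [[314.0, 156.0], [112.0, 113.0]] rack -0.051 0.0378
```

View pics/w6.png

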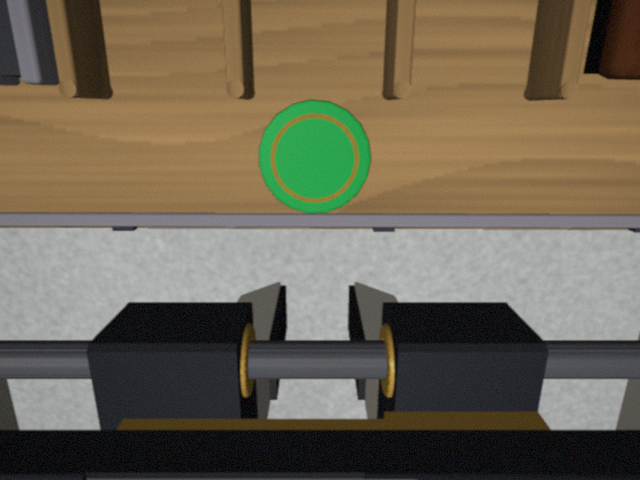

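The tin at (314,156) stands free on the ledge, with the third gap's board tips at u=237 and 401. I'll finish closing and come down to 6 mm above the rail.

```bash
python3 -m handwheel '[[0,0.02,0,0,0,0,0],[0,0.02,0,0,0,0,0],[0,0.015,0,0,0,0,0],[0,0.01,0,0,0,0,0],[0,0,0,0,0,0,0]]'
python3 -m handwheel '[[0,0,0,-0.005,0,0,0],[0,0,0,-0.006,0,0,0],[0,0,0,-0.006,0,0,0],[0,0,0,-0.006,0,0,0],[0,0,0,-0.006,0,0,0],[0,0,0,-0.006,0,0,0],[0,0,0,0,0,0,0]]'
python3 -c "
from h import *
wtin('w7')"
```

```text
clock: 8.35
position: [0.4696, 0.0321, 0.0256]
ee_rot: [2.167, 0.11, -2.172]
force: [0.0, -0.0, -0.7]
width: 0.006
clock: 9.05
position: [0.5061, 0.0358, 0.0268]
ee_rot: [2.171, 0.11, -2.169]
force: [-0.3, -0.2, 0.4]
width: 0.005
tin [[315.0, 219.0], [153.0, 154.0]] rack 0.0243 0.0387
tcp [[315.0, 219.0], [153.0, 154.0]] rack -0.0158 0.0379
```

```bash
python3 -m handwheel '[[0,0,0,-0.006,0,0,0],[0,0.004,0,-0.008,0,0,0],[0,0.004,0,-0.008,0,0,0],[0,0,0,-0.01,0,0,0],[0,0,0,-0.01,0,0,0],[0,0,0,-0.01,0,0,0],[0,0,0,-0.01,0,0,0],[0,0,0,-0.008,0,0,0],[0,0,0,-0.005,0,0,0],[0,0,0,0,0,0,0]]'
python3 -c "
from h import *
wtin('w8')"
```

```text
clock: 10.1
position: [0.5804, 0.0433, 0.0188]
ee_rot: [2.171, 0.109, -2.169]
force: [-0.3, -0.0, 0.4]
width: 0.006
tin [[317.0, 224.0], [161.0, 163.0]] rack 0.0992 0.0384
tcp [[317.0, 224.0], [161.0, 163.0]] rack 0.0589 0.0383
```

View pics/w8.png

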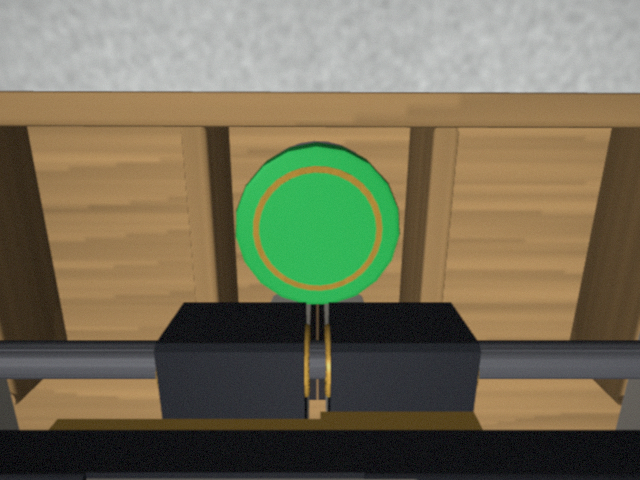

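The tin at (317,224) is inside the third gap with a few mm left to the back board. I'll push in small steps until the force shows contact.

```bash
python3 -m handwheel '[[0,0,0,-0.002,0,0,0],[0,0,0,-0.002,0,0,0],[0,0,0,-0.001,0,0,0],[0,0,0,0,0,0,0]]'
for i in 1 2; do python3 -m handwheel '[[0,0,0,-0.001,0,0,0],[0,0,0,0,0,0,0]]'; done
```

```text
clock: 10.55
position: [0.5846, 0.0436, 0.0187]
ee_rot: [2.17, 0.109, -2.17]
force: [0.4, -0.1, 0.1]
width: 0.006
clock: 10.75
position: [0.5856, 0.0437, 0.0187]
ee_rot: [2.17, 0.109, -2.17]
force: [-0.2, 0.3, 0.6]
width: 0.002
clock: 10.95
position: [0.5866, 0.0438, 0.0187]
ee_rot: [2.17, 0.109, -2.17]
force: [-0.7, 1.4, -0.4]
width: 0.007
```

```bash
for i in 1 2 3; do python3 -m handwheel '[[0,0,0,-0.001,0,0,0],[0,0,0,0,0,0,0]]' | grep -E 'pos|force'; done
```

```text
position: [0.5873, 0.0438, 0.0186]
force: [-2.3, 0.9, 1.5]
position: [0.5874, 0.0439, 0.0185]
force: [-6.2, -0.8, 3.8]
position: [0.5874, 0.0438, 0.0184]
force: [-7.5, -0.6, 5.6]
```

The force rises at TCP rack x = 0.0658, where 0.0655 was expected, so the tin is seated. I'll back off, lift clear and check.

```bash
python3 -m handwheel '[[0,0,0,0.005,0,0,0],[0,0,0,0.015,0,0,0],[0,-0.02,0,0.01,0,0,0],[0,-0.04,0,0,0,0,0],[0,-0.04,0,0,0,0,0],[0,-0.03,0,0,0,0,0],[0,0,0,0,0,0,0],[0,0,0,0,0,0,0]]'
python3 - <<'E'
from h import *
wtin('w9')
a=[]
for n in("scene","side"):
    p,d=get_image(n);cv2.imwrite(f"pics/{n}9.png",p)
    q=cv2.imread(f"pics/{n}0.png");df=cv2.absdiff(p,q).max(2);print(n,(df>60).sum())
    for c in greens(p):
        e=cv2.fitEllipse(c);print(n,np.round(e[0]),ray(n,*e[0],.042).round(3))
    a.append(cv2.resize(p,(400,300)))
w=cv2.imread("pics/w9.png")
cv2.imwrite("pics/end.png",np.vstack([np.hstack(a),np.hstack([cv2.resize(w,(400,300)),np.zeros((300,400,3),np.uint8)])]))
E
```

```text
clock: 12.35
position: [0.5603, 0.041, 0.1494]
ee_rot: [2.172, 0.109, -2.167]
force: [-0.5, 0.6, -0.1]
width: 0.004
tin [[317.0, 129.0], [89.0, 92.0]] rack 0.104 0.0382
tcp [[317.0, 129.0], [89.0, 92.0]] rack 0.0387 0.038
scene 17744
scene [479. 348.] [0.418 0.367 0.042]
scene [280. 271.] [0.626 0.051 0.042]
side 12986
side [307. 385.] [0.406 0.373 0.042]
side [277. 235.] [0.622 0.051 0.042]
```

View pics/end.png

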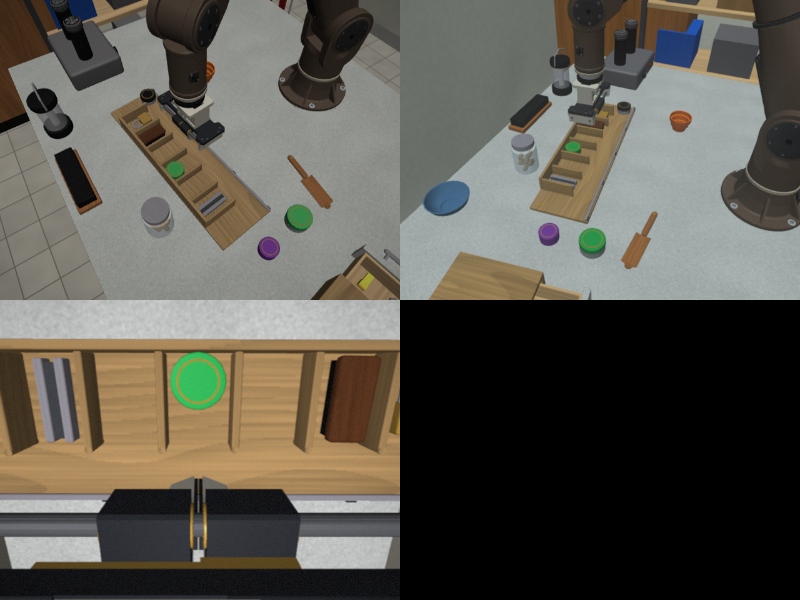

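The tin is in the third gap, touching the back board at rack (0.104, 0.038). Everything else is where it was, and the gripper is clear of it all.

```bash
python3 -c "
from cell import *
print(sign_off())"
```

```text
the job is handed in; nothing more can be done
None
```

The green wax tin is in the third gap from its parking end, pushed up against the back board. I handed the job in at about 12.5 s of the 53 s.

**How:** I caged the tin loosely between the open fingertips and slid it along the rail past gaps 1 and 2. Then I lifted clear, shut the fingers, came down behind it over the rail and pushed it in, never gripping or lifting it.

**Checks that agreed:**
- At the back board the push force rose to about 7.5 N with the TCP at rack x 0.0658, where 0.0655 was expected.
- The last wrist view puts the tin at rack (0.104, 0.038), against a target of (0.103, 0.038).
- By eye in the final pictures, the black tin, the things in the other gaps, the cup, shoe horn, jar and both look-alikes are in their starting places. I measured only the larger green tin before and after, and it hadn't moved. The arm partly hides the cup in the scene view.

**Checks that disagreed:**
- The scene and side cameras differed by 4 to 7 mm in world x on the same object, so I relied on the wrist camera for the fit.
- The final push also showed about 5.6 N upward on the tool, which I put down to friction against the tin; the tin looks flat in the last view.

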